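# Press a stopper home with a bench bar clamp and back the clamp off

## Task

A sample tube lies in the cradle of the small bench bar clamp with its rubber stopper not yet pushed in. Pump the clamp's trigger until the moving jaw has pressed the stopper fully home and firmly seated, gently enough not to crack the glass; then press the release lever and, holding it down, slide the clamp's head all the way back to its rear stop, leaving the tube lying in the cradle. Do not push the stopper or the tube with the gripper, and leave the other things on the bench where they are.

Things in the scene. Friction and masses are not known exactly. Their poses are not given: they have to be found in the camera images.
- clamp: fixed frame of the bar clamp: grey foot plate 296 x 80 x 8 mm, toothed steel bar 12 mm wide (top 24 mm up), rear stop at one end, two white V cradle blocks and a fixed jaw at the other. Origin: centre of the plate's underside, on the worktop. x runs along the bar from the rear stop to the fixed jaw ('forward'; fixed jaw face at x = +121 mm), z up. All parts lie in the upright plane through x.
- head (a joint): travel in m of the clamp's sliding head (26 mm wide aluminium side plates; it carries trigger, release lever and moving jaw): 0 = at the rear stop, growing forward to 0.075. It can be moved forward (1 to 5 N); a ratchet pawl (5 mm teeth) stops it from sliding back more than one tooth unless the release lever is held down.
- trigger (a joint): angle in rad of the trigger, a black paddle at the front of the head, hinged at its rear: 0 = at rest (spring returned, 16 degrees up), 0.66 = down at its hard stop, which does not load the jaw. The first 0.2 rad or so is idle, then the head is driven forward about 23 mm per rad: 5 to 10 mm a full stroke. Let it rise fully (below 0.03) between strokes.
- trigger_bar (a point): centre of the free-turning thumb roller on the trigger: black, radius 5 mm, 28 mm long, along the clamp's y. Press down on its top. 78 mm above the worktop at rest; a full stroke takes it 23 mm down, and forward with the head. 2 to 6 N empty, 7 to 11 N pushing the stopper in. With the stopper home the jaw force is about 1.6 x (push - 2 N): 12.5 to 17 N on the roller seats it firmly.
- release (a joint): angle in rad of the black release lever at the rear of the head, hinged at its rear: -0.17 to 0 = at rest (spring returned, pawl in the teeth), 0.20 = fully down. Beyond 0.05 the head slides freely both ways (1 to 2 N) and 2 to 3 N holds the lever down; with the jaw under load it first sticks, up to about 18 N, then gives way suddenly.
- release_bar (a point): centre of the round black bar, radius 4 mm, 30 mm long, at the front end of the release lever, along the clamp's y; 71 to 75 mm above the worktop at rest, 66 mm fully down. Press down on its top. A lip across the lever has its front face 25 mm behind the bar's centre and its top 3 mm above the bar's. The trigger's hinge lugs begin 13 mm in front of the bar's centre, 63 to 66 mm high.
- pad: the moving jaw's round rubber pad, 22 mm across, hardly compressible, at the front end of the head, 48 mm above the worktop. Origin: centre of its rear side; its pressing face is 5 mm in front. The trigger's thumb roller is about 35 mm behind it and higher; the jaw plate behind the pad reaches 60 mm above the worktop.
- tube: loose glass sample tube, 70 mm long, 26 mm across, lying in the V cradle along the clamp's x, mouth towards the moving jaw. Origin: its centre, 48 mm above the worktop; x from mouth to bottom (as the clamp's x). At the start its bottom is 3 to 13 mm short of the fixed jaw; it slides up to it when pushed. The glass cracks when the jaw presses with more than 30 N.
- stopper_face (a point): centre of the outer face of the black rubber stopper in the tube's mouth (head 24 mm across, 9 mm thick). About 8 N slides it in. Fully home, its head rests on the tube's rim and this point lies 44 mm from the tube's centre; at the start it stands 9 to 12 mm farther out. It is firmly seated once the jaw has pressed it home with at least 16 N; 18 to 24 N is good.
- rubber_stopper: bystander: small black stopper standing beside the clamp, 22 mm across, 25 mm high
There are look-alikes about, which are no part of the job. What is shaped like the tube but pink is not meant.

How it is judged:
By the outcome, as a careful person would: the job done as asked, in the order asked, and still so for the second after the job is handed in, with the robot touching nothing.
It also fails if it takes over 48 s, if anything falls off the work surface, if the arm or the gripper's body presses on something with over 40 N, if the wrist force passes 120 N, or if a joint passes its speed limit or range.

## Robot

A 6-joint arm with a two-finger parallel gripper is mounted at the origin on a cart in front of the work surface, level with it; the furniture and walls round the work are solid. World frame = base frame: x ahead of the robot, y to its left, z up, the work surface at z = 0. Lengths are in m, angles in rad, forces in N, time in s.
With the tool pointing down it reaches from about 0.35 to 0.85 m from the base axis. Payload 8.1 kg.
Tool frame: the origin (TCP) lies on the centre line of the jaws, within the pads' length; the fingertips stand robot.finger_overhang ahead of it and the grasp point (between the pads) lies 5 mm behind it (robot.finger_overhang is the distance from the TCP to the fingertips, in m); z points along the fingers, y is the direction in which the jaws open and shut (so a half turn about z gives the same grasp; the last joint's range is limited). The gripper opens to 93 mm and grips with 3 to 60 N. Pads are 15 mm wide; open, the fingers measure 128 mm over their backs; the gripper's body (75 mm by 188 mm) begins 65 mm behind the grasp point.
Start: joints at [-1.413, 0.13, 1.488, -0, 1.523, -0.085], TCP at [0.144, -0.582, 0.196] pointing down, gripper open.
Joint ranges: [-2.96, 2.96], [-0.89, 2.26], [0.02, 2.5], [-1.34, 4.48], [0, 2.73], [-2.66, 2.66]. Speed limits (rad/s): [2.39, 2.39, 2.79, 3.14, 3.14, 3.14].

## Interface

Orientations are given as a rotation vector (axis times angle).
In Python, from plant import robot gives the robot as it stands. The module is installed in compiled form; this text tells all that it offers.
- The arm moves only by the tool carry_out, never from a script. Its argument "commands" is a list that holds one entry, the list of rows, each a list of 4 numbers: the shift along the tool's x, y, z in cm, then the turn about the tool's z in degrees. In form: [[[tx, ty, tz, roll], ...]]. A call has 1 to 20 rows; each row shifts and turns the commanded pose from where the row before left it, along the tool's axes as they then stand; what a row does not reach is not made up. A row lasts 1/12 s, in which the tool goes at most 41.7 mm and 7.16 degrees, less where a joint would pass 70% of its speed; a pose out of reach is approached as far as the arm can. A call is refused whole if a number of a shift passes 4.17 or a number of a turn 7.16, either way. A call with a gripper value outside its range is refused whole. "claw" is the finger opening in cm, from 0 to 9.3, set as the call begins (left out, the last holds). The fingers move at their own pace and stop on an object; "grip_force" is the grip in N (left out, the last holds). Time passes only in rows, so rows that do not move let the fingers close. It gives the time, the measured TCP pose, the force and the opening at its end, in the units of the state.
- robot.read_state(): the state, without advancing time (a new reading comes with each control period).
- robot.read_camera(name): name is "scene" or "side" or "wrist"; returns the picture (420x560x3 uint8, red, green, blue); there is no depth.
- robot.camera_params(name): a dict with "mtx" (3x3 intrinsics, pixels), "R" (3x3) and "t" (3): a world point X has camera coordinates R X + t. Camera axes: x right, y down, z forward; pixel columns grow to the right and rows downward; lengths in m; the calibration is good to about 2 mm. The wrist camera is an equidistant fisheye: a pixel r from the principal point sees the ray r / f radians off the axis. A picture is of the moment at which its call begins: read the wrist's pose just before it. camera_params takes no time and is no camera call; for the wrist camera it gives the pose at the moment of the call.
- robot.close_job(): hands the job in, once; it reports no verdict.
The state is a dict: "t": time; "q": joint angles; "dq": joint speeds; "joint_torque": joint torques, N m; "tool_pos": TCP position; "orientation": TCP orientation; "force": force on the tool from outside, world axes, zero at the start; "wrist_torque": the same for the moment, N m; "opening": finger opening in m.
Only numpy, scipy, OpenCV 4.12 (cv2) and the standard library are available. Lean on these libraries where they do the work, as an engineer would, in place of code of your own. Each camera call takes 0.05 s, during which the arm holds its last target.

## Working session

There is one attempt and no reset: what is moved stays moved. The work goes in short steps, Python scripts to look and compute and a tool call to move; the robot and the scene stay as the last step left them, time stands still between calls to the robot, and variables do not carry over. Pictures are saved under pics/ and viewed, and the job is handed in when it is done.

Besides the shell and the picture viewer there is one more tool, called after "Request:" as name(argument=value, ...), one argument or row to a line, values as JSON. carry_out: Moves the arm, as the interface text tells. Its arguments: {"type":"object","properties":{"commands":{"type":"array","items":{"type":"array","items":{"type":"array","items":{"type":"number"}}}},"claw":{"type":"number"},"grip_force":{"type":"number"}},"required":["commands"]}

```bash
mkdir -p pics; cat > h.py <<'E'
import numpy as np, cv2
from plant import robot
def snap(n,f):
    p=robot.camera_params(n); im=robot.read_camera(n); cv2.imwrite('pics/'+f,im[:,:,::-1]); 
    import pickle; pickle.dump(p,open('pics/'+f+'.pkl','wb')); return im
def ray(p,u,v):
    M=np.array(p['mtx']);R=np.array(p['R']);t=np.array(p['t'])
    d=np.linalg.solve(M,np.array([u,v,1.]));return -R.T@t, R.T@d
def plane(p,u,v,z):
    o,d=ray(p,u,v);return o+d*(z-o[2])/d[2]
def tri(p1,a,p2,b):
    o1,d1=ray(p1,*a);o2,d2=ray(p2,*b);d1/=np.linalg.norm(d1);d2/=np.linalg.norm(d2)
    s=np.linalg.lstsq(np.c_[d1,-d2],o2-o1,rcond=None)[0]
    x,y=o1+d1*s[0],o2+d2*s[1];return (x+y)/2,np.linalg.norm(x-y)
def proj(p,X):
    c=np.array(p['R'])@X+np.array(p['t']);q=np.array(p['mtx'])@c;return q[:2]/q[2]
E
python3 - <<'E'
from h import *
np.set_printoptions(precision=3,suppress=True)
snap('scene','s0.png');snap('side','d0.png')
for n in('scene','side'):
    p=robot.camera_params(n);print(n,np.array(p['mtx']).tolist(),-np.array(p['R']).T@p['t'],np.array(p['R']))
print(robot.read_state(),robot.finger_overhang)
E
```

```text
scene [[441.87032737472964, 0.0, 287.22618580341765], [0.0, 441.87032737472964, 207.65809992062714], [0.0, 0.0, 1.0]] [-0.172 -0.554  0.572] [[ 0.549 -0.836 -0.005]
 [-0.472 -0.306 -0.827]
 [ 0.689  0.456 -0.563]]
side [[384.52377355583656, 0.0, 278.9974466993191], [0.0, 384.52377355583656, 206.0917085526968], [0.0, 0.0, 1.0]] [ 0.467 -0.795  0.641] [[ 1.     0.018 -0.012]
 [ 0.002 -0.648 -0.762]
 [-0.022  0.762 -0.647]]
{'t': 0.1, 'q': array([-1.413,  0.131,  1.489, -0.   ,  1.523, -0.085]), 'dq': array([ 0.   , -0.002, -0.005, -0.   , -0.   ,  0.   ]), 'joint_torque': array([  0.001, -56.134, -49.309,   0.077,   0.029,  -0.   ]), 'tool_pos': array([ 0.144, -0.582,  0.195]), 'orientation': array([-3.117, -0.38 ,  0.   ]), 'force': array([ 0.289,  0.149, -0.524]), 'wrist_torque': array([-0.037, -0.001,  0.04 ]), 'opening': 0.09284963339819352} 0.014
```

View pics/s0.png

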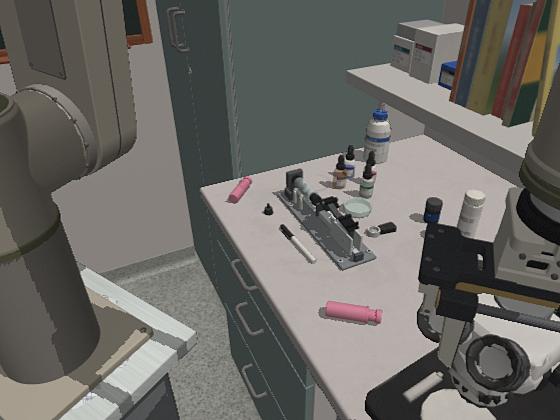

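View pics/d0.png

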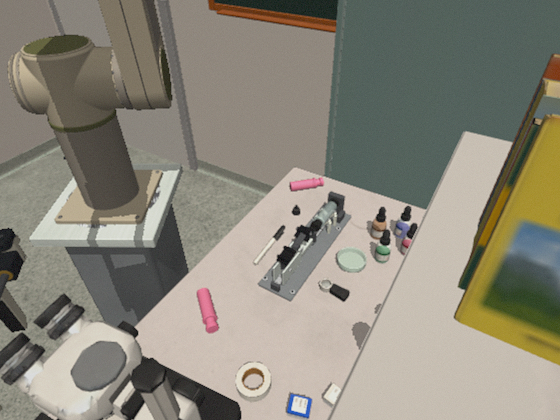

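The scene view shows the clamp at about (290–375, 170–268), with the fixed jaw at its far left end (295,182). In the side view it spans (262–350, 195–297), with the fixed jaw at (337,203). I'll enlarge both.

```bash
python3 - <<'E'
import cv2
a=cv2.imread('pics/s0.png')[165:275,260:390];cv2.imwrite('pics/s0c.png',cv2.resize(a,None,fx=5.4,fy=5.4,interpolation=cv2.INTER_CUBIC))
a=cv2.imread('pics/d0.png')[185:305,245:375];cv2.imwrite('pics/d0c.png',cv2.resize(a,None,fx=5,fy=5,interpolation=cv2.INTER_CUBIC))
E
```

```text
(no output)
```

View pics/s0c.png

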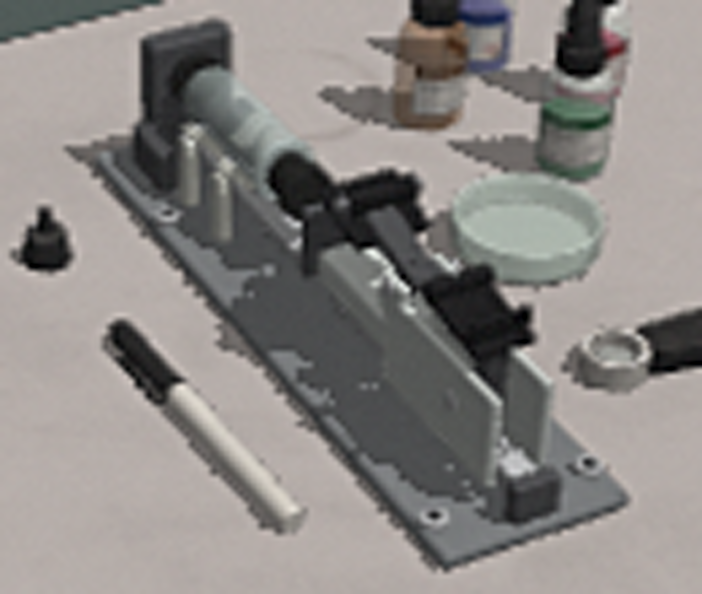

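View pics/d0c.png

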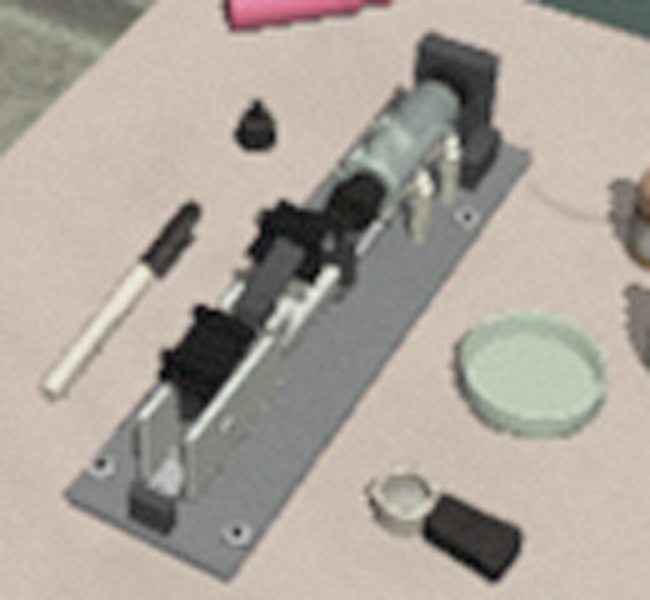

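Both zooms agree. The rear plate corners are at scene crop (442,568) and (630,498), and side crop (68,494) and (230,580). The trigger roller is near scene crop (380,200), and the release lever near scene crop (480,305). Next I'll fit the pose from the plate corners.

```bash
cat >> h.py <<'E'
np.set_printoptions(precision=4,suppress=True)
E
python3 - <<'E'
from h import *
S=robot.camera_params('scene');D=robot.camera_params('side')
s=lambda a:(a[0]/5.4+260-.4,a[1]/5.4+165-.4)
d=lambda a:(a[0]/5+245-.4,a[1]/5+185-.4)
A=plane(S,*s((442,568)),.004);B=plane(S,*s((630,498)),.008);
a=plane(D,*d((68,494)),.008);b=plane(D,*d((230,578)),.006);c=plane(D,*d((530,152)),.008)
C=plane(S,*s((68,150)),.008)
print(A,B,C);print(a,b,c)
print(np.linalg.norm(A-B),np.linalg.norm(A-C),np.linalg.norm(a-b),np.linalg.norm(b-c))
print('fjaw top', tri(S,s((185,30)),D,d((457,50))))
E
```

```text
[ 0.4049 -0.2949  0.004 ] [ 0.4708 -0.3363  0.008 ] [ 0.5533 -0.0317  0.008 ]
[ 0.4077 -0.2958  0.008 ] [ 0.4742 -0.3351  0.006 ] [ 0.6233 -0.0833  0.008 ]
0.07789303532475438 0.30223164025384236 0.0772584331266974 0.29267633871434406
fjaw top (array([ 0.5835, -0.0741,  0.0663]), np.float64(0.002118486432010697))
```

```bash
python3 - <<'E'
from h import *
for n in('scene','side'):
    p=robot.camera_params(n)
    print(n,proj(p,np.array([.144,-.582,.196])),proj(p,np.array([.144,-.582,.0])), (np.array(p['R'])@[.144,-.582,.196]+p['t'])[2])
    for X in([.4,-.4,0],[.3,-.5,0],[.6,-.3,0],[.7,-.2,0],[.7,-.2,.3]): print(X,proj(p,np.array(X)))
snap('wrist','w0.png')
E
```

```text
scene [497.4898 387.7978] [454.2474 485.9702] 0.4164999712771754
[0.4, -0.4, 0] [392.6831 294.8735]
[0.3, -0.5, 0] [429.5022 360.9421]
[0.6, -0.3, 0] [384.7115 221.3838]
[0.7, -0.2, 0] [362.7442 188.2181]
[0.7, -0.2, 0.3] [375.9808  64.9456]
side [ 14.8256 374.7807] [ 73.8158 436.4792] 0.4569523964028581
[0.4, -0.4, 0] [250.9466 330.8414]
[0.3, -0.5, 0] [186.8381 383.7824]
[0.6, -0.3, 0] [351.8624 288.1535]
[0.7, -0.2, 0] [390.9789 252.3643]
[0.7, -0.2, 0.3] [421.4123 134.3243]
```

View pics/w0.png

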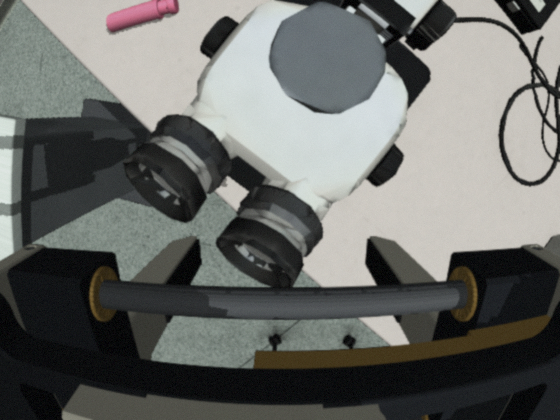

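The wrist view shows a microscope right in front of the gripper, with eyepieces at (180,170) and (270,235). I'll go straight up first.

Request:
carry_out(
  commands=[
    [[0,0,-4,0],[0,0,-4,0],[0,0,-4,0],[0,0,-4,0],[0,0,-4,0],[0,0,-3,0]],
  ],
  claw=0,
)

```text
t: 0.65
tool_pos: [0.1443, -0.5823, 0.4298]
orientation: [3.115, 0.38, 0.0]
force: [0.1, -0.7, 0.7]
opening: 0.0578
```

```bash
python3 - <<'E'
from h import *
snap('wrist','w1.png');snap('side','d1.png');print(robot.read_state())
E
```

```text
{'t': 0.75, 'q': array([-1.4134,  0.1603,  1.0252,  0.    ,  1.9456, -0.0854]), 'dq': array([-0.0003,  0.0191,  0.1156,  0.0004, -0.0682, -0.0001]), 'joint_torque': array([ -0.2947, -52.3662, -46.3788,   0.0496,   0.8715,  -0.0004]), 'tool_pos': array([ 0.1445, -0.5837,  0.4334]), 'orientation': array([3.108 , 0.3792, 0.0006]), 'force': array([ 0.032 , -0.398 ,  0.4343]), 'wrist_torque': array([0.0192, 0.012 , 0.0385]), 'opening': 0.049600387770557426}
```

View pics/w1.png

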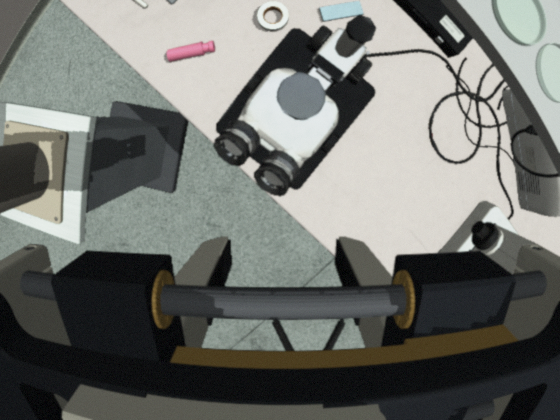

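View pics/d1.png

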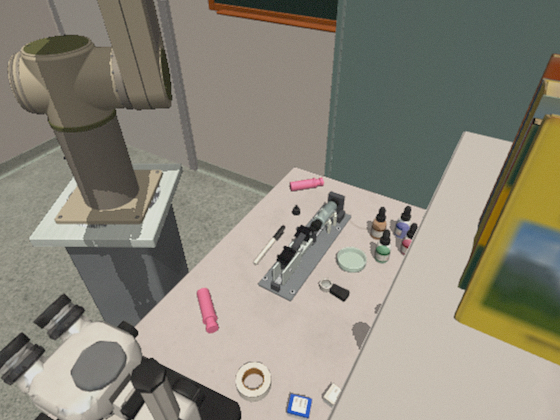

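The microscope is now well below the gripper and the way is clear. I'll check where the shelf is.

```bash
python3 - <<'E'
from h import *
S=robot.camera_params('scene');D=robot.camera_params('side')
print(tri(S,(347,73),D,(463,134)))
for z in (.2,.3,.35): print(plane(D,463,134,z),plane(D,400,272,z),plane(D,333,415,z))
E
```

```text
(array([ 0.8387, -0.0685,  0.225 ]), np.float64(0.00038617084566267397))
[ 0.8613 -0.0244  0.2   ] [ 0.6326 -0.4245  0.2   ] [ 0.5171 -0.6236  0.2   ]
[ 0.7719 -0.1991  0.3   ] [ 0.5951 -0.5085  0.3   ] [ 0.5058 -0.6624  0.3   ]
[ 0.7272 -0.2865  0.35  ] [ 0.5764 -0.5504  0.35  ] [ 0.5001 -0.6818  0.35  ]
```

The shelf edge runs parallel to the clamp, about 0.22 m to its side at z≈0.225. That leaves room for the gripper, so I'll move over the clamp.

Request:
carry_out(
  commands=[
    [[3.28,-1.96,0,0],[3.28,-1.96,0,0],[3.28,-1.96,0,0],[3.28,-1.96,0,0],[3.28,-1.96,0,0],[3.28,-1.96,0,0],[3.28,-1.96,0,0],[3.28,-1.96,0,0],[3.28,-1.96,0,0],[3.28,-1.96,0,0],[3.28,-1.96,0,0],[3.28,-1.96,0,0],[0,0,2,-6.6],[0,0,2,-6.6],[0,0,2,-6.6],[0,0,2,-6.6],[0,0,2,-6.6],[0,0,2,-6.6],[0,0,1,-6.6],[0,0,0,0]],
  ],
)

```text
t: 2.42
tool_pos: [0.4682, -0.2583, 0.2915]
orientation: [-2.709, -1.578, 0.005]
force: [0.1, -0.2, -0.9]
opening: 0.0004
```

```bash
python3 - <<'E'
from h import *
snap('wrist','w2.png');st=robot.read_state();print(st)
p=robot.camera_params('wrist');print(p['mtx'],-np.array(p['R']).T@p['t'],p['R'])
E
```

```text
{'t': 2.4667, 'q': array([-0.6002, -0.0598,  1.507 , -0.    ,  1.6988, -0.0767]), 'dq': array([-0.0015, -0.0168, -0.0564, -0.0005,  0.016 ,  0.0843]), 'joint_torque': array([  0.0254, -45.6499, -48.2931,   0.0753,  -0.2326,  -1.7476]), 'tool_pos': array([ 0.4687, -0.2587,  0.2936]), 'orientation': array([-2.7172, -1.569 ,  0.003 ]), 'force': array([-0.9679,  0.0616, -1.009 ]), 'wrist_torque': array([-0.0087, -0.0619, -0.0424]), 'opening': 0.0003114059462761905}
[[325.1923   0.     282.92  ]
 [  0.     325.1923 206.3015]
 [  0.       0.       1.    ]] [ 0.5033 -0.2     0.4825] [[ 0.8662 -0.4996 -0.0057]
 [-0.4828 -0.84    0.2476]
 [-0.1285 -0.2117 -0.9688]]
```

View pics/w2.png

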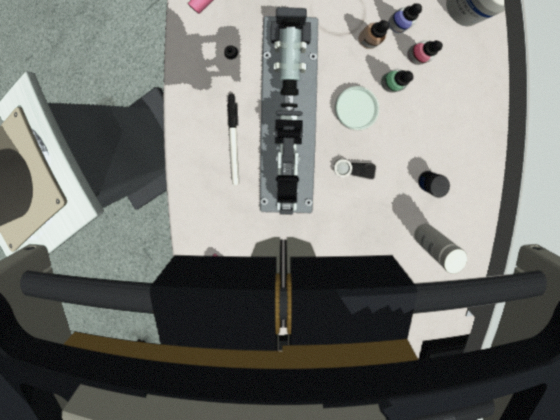

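The wrist view shows the clamp upright in the picture at x≈262–319, y≈10–213. The rear stop is at (287,208), the release lever near (288,188), the trigger roller near (289,130) and the stopper at (290,87). I'll enlarge this.

```bash
python3 - <<'E'
import cv2
a=cv2.imread('pics/w2.png')[5:220,230:340];cv2.imwrite('pics/w2a.png',cv2.resize(a[:110],None,fx=5.4,fy=5.4,interpolation=cv2.INTER_CUBIC))
cv2.imwrite('pics/w2b.png',cv2.resize(a[105:],None,fx=5.4,fy=5.4,interpolation=cv2.INTER_CUBIC))
E
```

```text
(no output)
```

View pics/w2a.png

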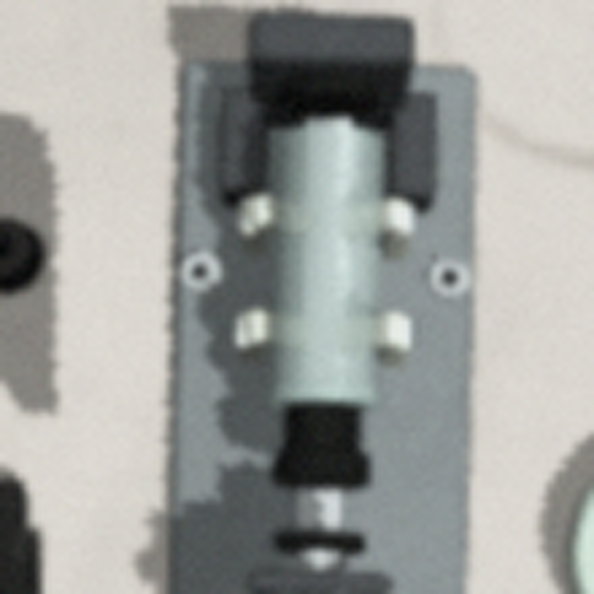

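View pics/w2b.png

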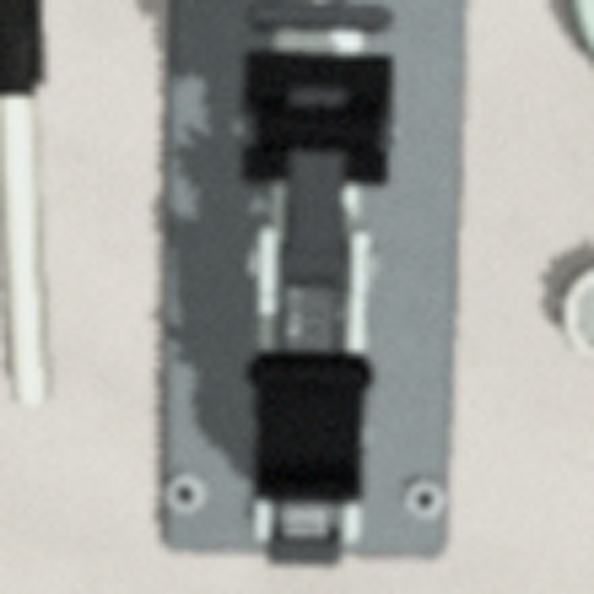

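```bash
cat >> h.py <<'E'
def wray(p,u,v):
    M=np.array(p['mtx']);R=np.array(p['R']);f=M[0,0]
    d=np.array([u-M[0,2],v-M[1,2]]);r=np.hypot(*d);th=r/f
    c=np.r_[d/max(r,1e-9)*np.sin(th),np.cos(th)]
    return -R.T@np.array(p['t']),R.T@c
def wplane(p,u,v,z):
    o,d=wray(p,u,v);return o+d*(z-o[2])/d[2]
E
python3 - <<'E'
from h import *
import pickle
p=pickle.load(open('pics/w2.png.pkl','rb'))
a=lambda x,y,z:wplane(p,x/5.4+229.6,y/5.4+4.6,z)
b=lambda x,y,z:wplane(p,x/5.4+229.6,y/5.4+109.6,z)
H=[a(201,271,.008),a(450,277,.008),b(185,494,.008),b(425,499,.008)]
print(np.array(H));f=(H[0]+H[1])/2;r=(H[2]+H[3])/2
print('rear corners',b(163,550,.008),b(443,556,.008))
rc=(b(163,550,.008)+b(443,556,.008))/2; ax=(f-r)/np.linalg.norm(f-r);print('ang',np.degrees(np.arctan2(ax[1],ax[0])),np.linalg.norm(f-r))
O=rc+ax*.148;print('O',O,'holes mid',(f+r)/2)
O[2]=0;yv=np.array([-ax[1],ax[0],0])
def C(P):return np.array([(P-O)@ax,(P-O)@yv,P[2]])
print('fjaw face',C(a(330,110,.048)),C(a(332,115,.061)))
print('tube mouth',C(a(328,405,.05)), 'bottom', C(a(330,122,.05)))
print('stopper face',C(a(320,485,.055)))
print('pad face',C(a(320,530,.055)),'pad rear',C(a(320,553,.055)))
print('jawplate', C(b(318,10,.060)),C(b(318,30,.06)))
for y in(55,80,95,110,150,165,180):print('trig',y,C(b(318,y,.078)))
for y in(355,365,375,390,490,500):print('rel',y,C(b(310,y,.075)))
print('widths',C(b(248,368,.073)),C(b(370,368,.073)),C(b(245,80,.078)),C(b(392,80,.078)))
print('stop',C(b(305,535,.03)))
E
```

```text
[[ 0.5304 -0.0959  0.008 ]
 [ 0.5873 -0.1298  0.008 ]
 [ 0.4189 -0.2816  0.008 ]
 [ 0.4761 -0.3155  0.008 ]]
rear corners [ 0.4054 -0.2924  0.008 ] [ 0.4727 -0.3324  0.008 ]
ang 59.05681633591518 0.21648630913478292
O [ 0.5152 -0.1855  0.008 ] holes mid [ 0.5032 -0.2057  0.008 ]
fjaw face [0.119  0.0001 0.048 ] [ 0.1135 -0.0003  0.061 ]
tube mouth [ 0.0421 -0.0012  0.05  ] bottom [0.1151 0.     0.05  ]
stopper face [0.0217 0.0003 0.055 ]
pad face [0.0107 0.     0.055 ] pad rear [ 0.0051 -0.0001  0.055 ]
jawplate [-0.0009  0.0003  0.06  ] [-0.0057  0.0001  0.06  ]
trig 55 [-0.012   0.0001  0.078 ]
trig 80 [-0.0177 -0.      0.078 ]
trig 95 [-0.0212 -0.0001  0.078 ]
trig 110 [-0.0246 -0.0002  0.078 ]
trig 150 [-0.0338 -0.0004  0.078 ]
trig 165 [-0.0372 -0.0005  0.078 ]
trig 180 [-0.0407 -0.0006  0.078 ]
rel 355 [-0.0817  0.0001  0.075 ]
rel 365 [-0.0841  0.0001  0.075 ]
rel 375 [-0.0865  0.      0.075 ]
rel 390 [-0.09   -0.0001  0.075 ]
rel 490 [-0.1141 -0.0007  0.075 ]
rel 500 [-0.1165 -0.0008  0.075 ]
widths [-0.0855  0.0146  0.073 ] [-0.0848 -0.0141  0.073 ] [-0.0181  0.0165  0.078 ] [-0.0172 -0.0168  0.078 ]
stop [-0.137  -0.0002  0.03  ]
```

Measurements agree well: the axis is at about 59.5°, the release bar at x≈-0.085 with width 29 mm, and the pad and jaw as expected. The roller's place within the trigger paddle is unclear, so I'll look closer.

```bash
python3 - <<'E'
import cv2,numpy as np
f=lambda n,y0,y1,x0,x1,s:cv2.resize(np.clip(cv2.imread(n)[y0:y1,x0:x1].astype(float)*2.2+10,0,255).astype('uint8'),None,fx=s,fy=s,interpolation=cv2.INTER_CUBIC)
a=f('pics/s0.png',192,232,312,362,8);b=f('pics/d0.png',220,265,275,320,8);c=f('pics/w2.png',108,150,265,312,8)
w=np.zeros((400,1200,3),'uint8')
for i,x in enumerate((a,b,c)): x=x[:400,:398]; w[:x.shape[0],i*400:i*400+x.shape[1]]=x
cv2.imwrite('pics/z1.png',w[:, :800]);cv2.imwrite('pics/z2.png',c)
E
```

```text
(no output)
```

View pics/z1.png

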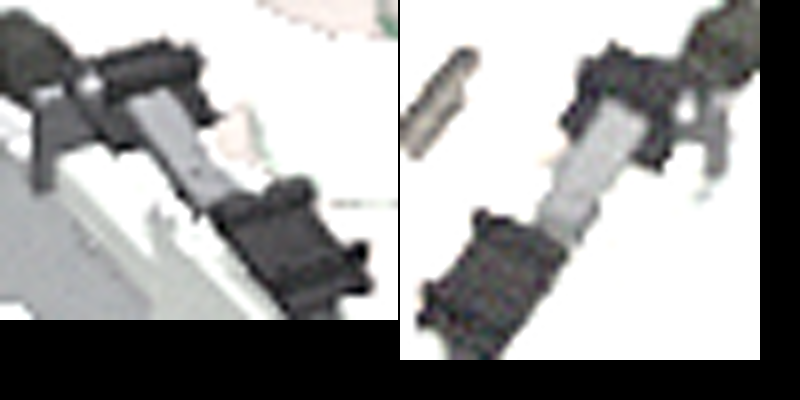

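View pics/z2.png

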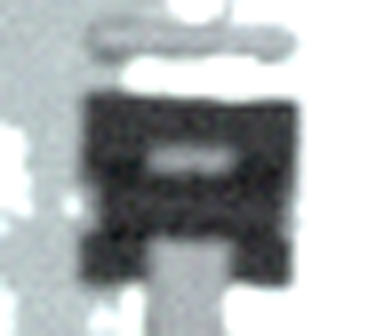

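The zoom shows the roller as the narrower part (28 mm wide), with its centre at clamp x≈-0.028. That fits pad-35 mm. I'll go to just above it.

Request:
carry_out(
  commands=[
    [[1.2,0.06,3.6,0],[1.2,0.06,3.6,0],[1.2,0.06,3.6,0],[1.2,0.06,3.6,0],[1.1,0.08,3.6,0],[0,0,0.6,0],[0,0,0,0],[0,0,0,0]],
  ],
)

```text
t: 3.13
tool_pos: [0.5026, -0.2108, 0.1121]
orientation: [2.719, 1.57, 0.001]
force: [0.7, -0.4, 0.0]
opening: 0.0007
```

```bash
python3 - <<'E'
from h import *
snap('scene','s3.png');snap('side','d3.png');st=robot.read_state();print(st['t'],st['tool_pos'],st['orientation'],st['force'])
a=cv2.imread('pics/s3.png')[160:280,250:400];cv2.imwrite('pics/s3c.png',cv2.resize(a,None,fx=5,fy=5,interpolation=cv2.INTER_CUBIC))
a=cv2.imread('pics/d3.png')[165:305,235:395];cv2.imwrite('pics/d3c.png',cv2.resize(a,None,fx=4.2,fy=4.2,interpolation=cv2.INTER_CUBIC))
E
```

```text
3.2333 [ 0.5037 -0.2116  0.1136] [2.7167 1.569  0.0039] [-0.0068  0.145   0.6112]
```

View pics/s3c.png

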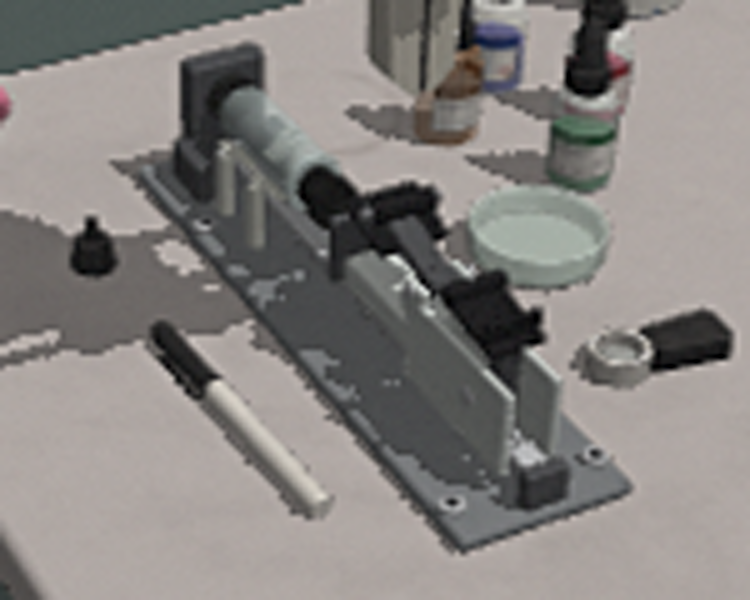

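View pics/d3c.png

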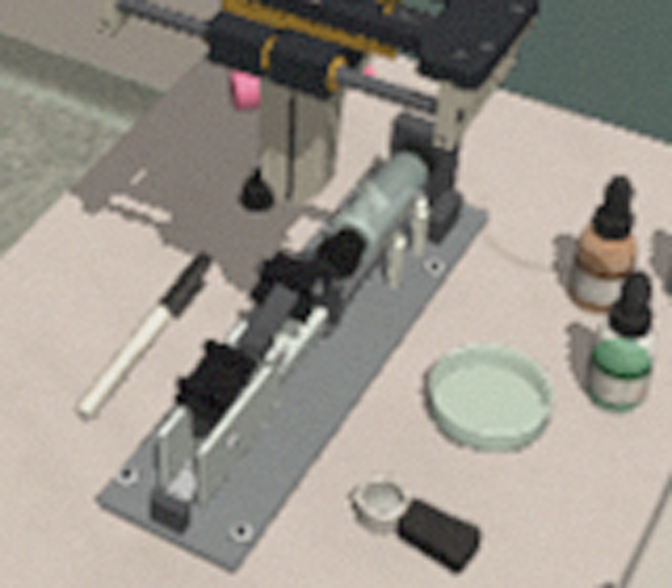

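```bash
python3 - <<'E'
from h import *
S=robot.camera_params('scene');D=robot.camera_params('side')
for X in([.5037,-.2116,.0996],[.5037,-.2116,.083]):
    a=proj(S,np.array(X));b=proj(D,np.array(X));print((a-[250,160])*5,(b-[235,165])*4.2)
print('tip',tri(S,(250+427/5,160+88/5),D,(235+292/4.2,165+197/4.2)))
print('roller',tri(S,(250+408/5,160+197/5),D,(235+290/4.2,165+266/4.2)))
E
```

```text
[401.9493 154.306 ] [293.816  243.7067]
[399.8966 188.976 ] [292.7652 268.1504]
tip (array([ 0.5011, -0.2212,  0.1364]), np.float64(0.003224884623282315))
roller (array([ 0.5017, -0.215 ,  0.0841]), np.float64(0.0052060302415323405))
```

```bash
python3 - <<'E'
from h import *
print(robot.finger_overhang)
for i in range(2):
    st=robot.read_state();print(st['t'],st['tool_pos'],st['force'])
    im=snap('side','d4%d.png'%i)
a=cv2.imread('pics/d41.png')[165:305,235:395];cv2.imwrite('pics/d4c.png',cv2.resize(a,None,fx=4.2,fy=4.2,interpolation=cv2.INTER_CUBIC))
st=robot.read_state();print(st['t'],st['tool_pos'],st['force'])
E
```

```text
0.014
3.2333 [ 0.5037 -0.2116  0.1136] [-0.0068  0.145   0.6112]
3.2833 [ 0.5038 -0.2116  0.1135] [0.0685 0.6381 0.6039]
3.3333 [ 0.5035 -0.2114  0.1131] [-0.329   0.0599  0.5474]
```

View pics/d4c.png

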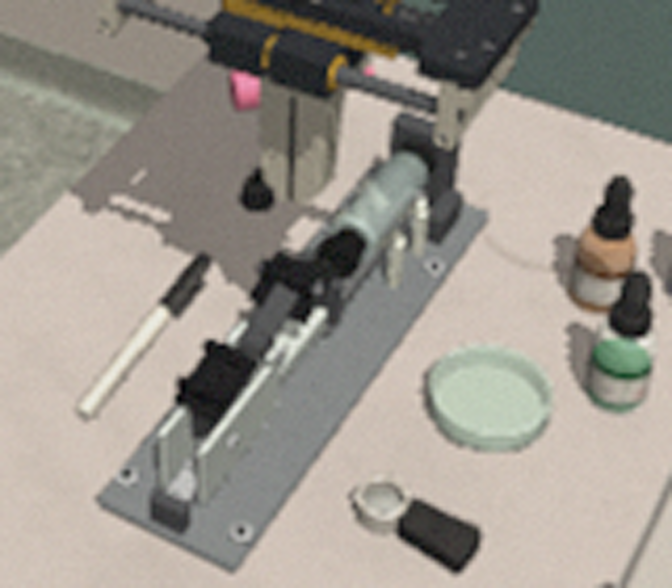

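```bash
python3 - <<'E'
from h import *
import pickle
p=pickle.load(open('pics/w2.png.pkl','rb'))
def wproj(p,X):
    c=np.array(p['R'])@X+np.array(p['t']);r=np.hypot(c[0],c[1]);th=np.arctan2(r,c[2]);M=np.array(p['mtx']);return M[:2,2]+M[0,0]*th*c[:2]/r
for dz in(-.04,-.02,0,.02,.04):print(dz,wproj(p,np.array([.4687,-.2587,.2936-.014+dz])))
q=robot.camera_params('wrist');print(-np.array(q['R']).T@q['t'])
snap('wrist','w4.png')
E
```

```text
-0.04 [285.0084 214.7231]
-0.02 [284.9507 222.3908]
0 [284.8816 231.4405]
0.02 [284.7975 242.2643]
0.04 [284.6932 255.4076]
[ 0.5366 -0.1517  0.302 ]
```

View pics/w4.png

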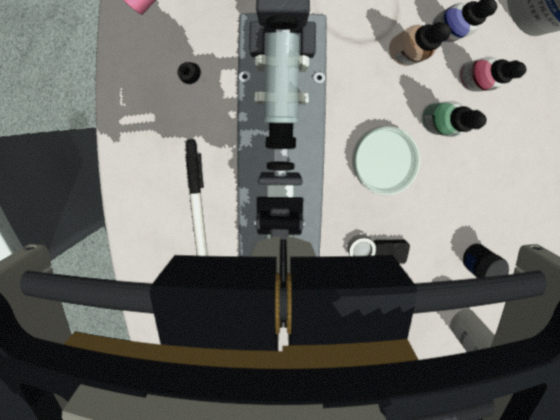

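The side view puts the visible fingertips at z≈0.136, while TCP and overhang give 0.10, so the two disagree. I'll trust neither and descend gently, watching the force.

Request:
carry_out(
  commands=[
    [[0,-0.1,0.3,0],[0,-0.1,0.3,0],[0,-0.1,0.3,0],[0,0,0,0]],
  ],
)

```text
t: 3.72
tool_pos: [0.4986, -0.2081, 0.1]
orientation: [-2.718, -1.573, 0.001]
force: [-0.5, 0.1, -0.6]
opening: 0.0003
```

Request:
carry_out(
  commands=[
    [[0,0,0.2,0],[0,0,0.2,0],[0,0,0,0]],
  ],
)

```text
t: 3.97
tool_pos: [0.4991, -0.2082, 0.0964]
orientation: [-2.719, -1.573, 0.001]
force: [0.3, -0.1, -0.1]
opening: 0.0004
```

Request:
carry_out(
  commands=[
    [[0,0,0.2,0],[0,0,0.2,0],[0,0,0,0]],
  ],
)

```text
t: 4.22
tool_pos: [0.4991, -0.2083, 0.0925]
orientation: [-2.719, -1.573, 0.001]
force: [-0.6, -0.2, -0.1]
opening: 0.0001
```

Request:
carry_out(
  commands=[
    [[0,0,0.2,0],[0,0,0.2,0],[0,0,0.2,0],[0,0,0,0]],
  ],
)

```text
t: 4.55
tool_pos: [0.499, -0.2083, 0.0864]
orientation: [-2.719, -1.573, 0.001]
force: [-0.7, 0.1, -0.4]
opening: 0.0005
```

```bash
python3 - <<'E'
from h import *
st=robot.read_state();print(st['t'],st['tool_pos'],st['force'])
snap('scene','s5.png');snap('side','d5.png')
a=cv2.imread('pics/s5.png')[160:280,250:400];a=cv2.resize(a,None,fx=2.6,fy=3,interpolation=cv2.INTER_CUBIC)
b=cv2.imread('pics/d5.png')[165:285,235:385];b=cv2.resize(b,None,fx=2.6,fy=3,interpolation=cv2.INTER_CUBIC)
cv2.imwrite('pics/c5.png',np.hstack([a,b]))
E
```

```text
4.55 [ 0.499  -0.2083  0.0864] [-0.7231  0.0743 -0.362 ]
```

View pics/c5.png

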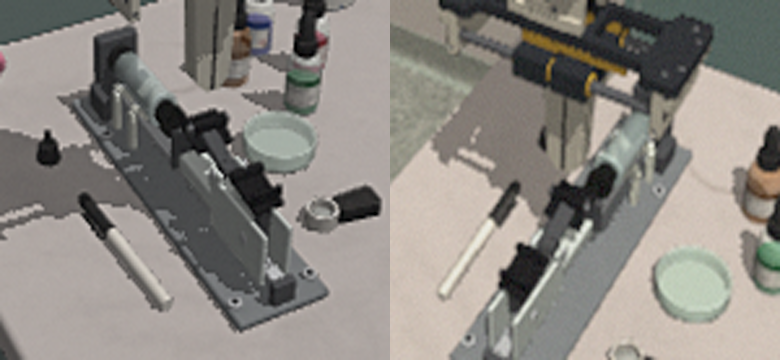

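Vision was right: the tips are still about 25 mm above the roller at TCP z=0.086, so contact should come near TCP z≈0.061.

Request:
carry_out(
  commands=[
    [[0,0,0.4,0],[0,0,0.4,0],[0,0,0.4,0],[0,0,0.3,0],[0,0,0,0]],
  ],
)

```text
t: 5.07
tool_pos: [0.4987, -0.2081, 0.0708]
orientation: [-2.718, -1.573, 0.001]
force: [-0.4, 0.3, -0.6]
opening: 0.0008
```

Request:
carry_out(
  commands=[
    [[0,0,0.2,0],[0,0,0.2,0],[0,0,0.1,0],[0,0,0,0]],
  ],
)

```text
t: 5.4
tool_pos: [0.4992, -0.2084, 0.0668]
orientation: [-2.719, -1.573, 0.0]
force: [0.2, 0.0, -0.7]
opening: 0.0004
```

```bash
cat > look.py <<'E'
import sys
from h import *
st=robot.read_state();print(st['t'],st['tool_pos'],st['force'])
k=sys.argv[1]
snap('scene','s%s.png'%k);snap('side','d%s.png'%k)
a=cv2.imread('pics/s%s.png'%k)[165:255,270:390];a=cv2.resize(a,None,fx=3.3,fy=3.3,interpolation=cv2.INTER_CUBIC)
b=cv2.imread('pics/d%s.png'%k)[185:275,255:375];b=cv2.resize(b,None,fx=3.3,fy=3.3,interpolation=cv2.INTER_CUBIC)
cv2.imwrite('pics/c%s.png'%k,np.hstack([a,b]))
E
python3 look.py 6
```

```text
5.4 [ 0.4992 -0.2084  0.0668] [ 0.1534  0.0411 -0.7184]
```

View pics/c6.png

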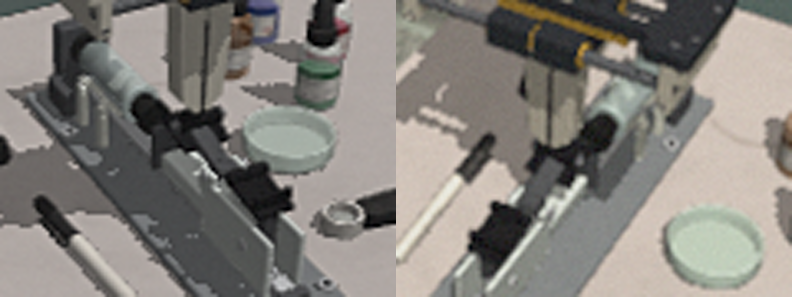

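The tips are now a few mm above the roller and centred on it. Starting the first stroke slowly.

Request:
carry_out(
  commands=[
    [[0,0,0.2,0],[0,0,0.2,0],[0,0,0.2,0],[0,0,0,0]],
  ],
)

```text
t: 5.83
tool_pos: [0.4992, -0.2083, 0.0606]
orientation: [-2.719, -1.573, 0.0]
force: [0.9, 0.1, 0.2]
opening: 0.0002
```

Request:
carry_out(
  commands=[
    [[0,0,0.2,0],[0,0,0.2,0],[0,0,0.2,0],[0,0,0,0]],
  ],
)

```text
t: 6.17
tool_pos: [0.4994, -0.2084, 0.0548]
orientation: [2.719, 1.573, 0.0]
force: [-1.7, 0.5, 2.4]
opening: 0.0008
```

Contact at TCP z≈0.060, and the force is 2.4 N as expected. Continuing, following the head forward.

Request:
carry_out(
  commands=[
    [[0.1,0,0.2,0],[0.1,0,0.2,0],[0.1,0,0.2,0],[0.1,0,0.2,0],[0,0,0,0]],
  ],
)

```text
t: 6.58
tool_pos: [0.5015, -0.2048, 0.0467]
orientation: [2.719, 1.574, 0.0]
force: [-0.3, -0.0, 3.3]
opening: 0.0005
```

Request:
carry_out(
  commands=[
    [[0.1,0,0.2,0],[0.1,0,0.2,0],[0.1,0,0.2,0],[0,0,0,0]],
  ],
)

```text
t: 6.92
tool_pos: [0.503, -0.2022, 0.0407]
orientation: [2.719, 1.573, 0.0]
force: [0.8, 0.0, 2.9]
opening: 0.0004
```

```bash
python3 look.py 7
```

```text
6.9167 [ 0.503  -0.2022  0.0407] [0.7876 0.011  2.9382]
```

View pics/c7.png

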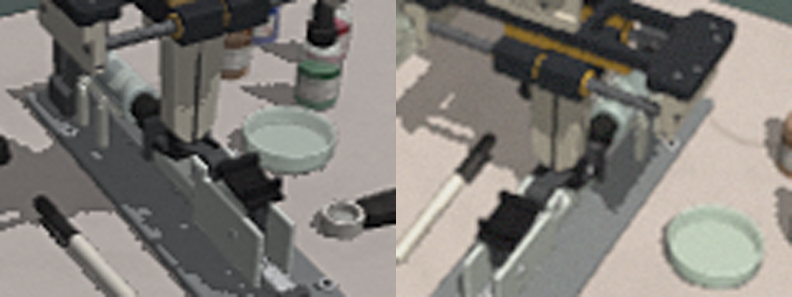

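The stroke works: the head moved forward about 8 mm. Now I'll let the trigger rise fully and take stock.

Request:
carry_out(
  commands=[
    [[0.1,0,-0.8,0],[0.1,0,-0.8,0],[0,0,-0.8,0],[0,0,0,0]],
  ],
)

```text
t: 7.35
tool_pos: [0.5052, -0.2012, 0.0676]
orientation: [2.717, 1.572, 0.003]
force: [0.0, 0.8, 1.5]
opening: 0.0002
```

```bash
python3 look.py 8
python3 - <<'E'
from h import *
snap('wrist','w8.png');a=cv2.imread('pics/w8.png')[60:260,210:350];cv2.imwrite('pics/w8c.png',cv2.resize(a,None,fx=3,fy=3,interpolation=cv2.INTER_CUBIC))
E
```

```text
7.35 [ 0.5052 -0.2012  0.0676] [0.0003 0.7506 1.539 ]
```

View pics/c8.png

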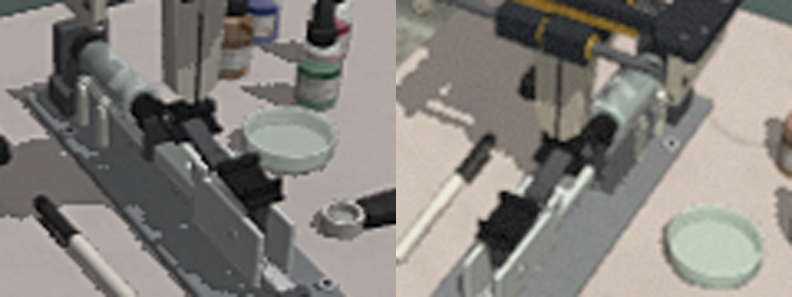

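View pics/w8c.png

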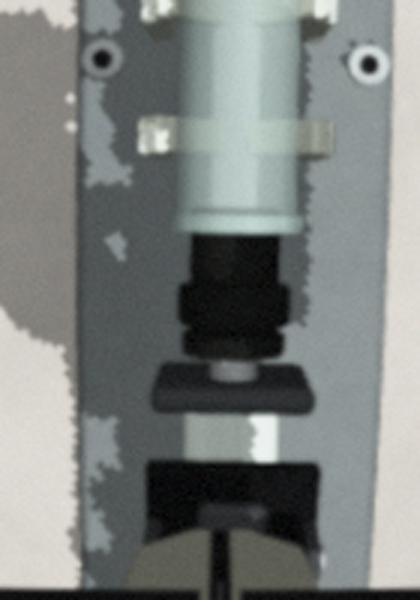

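The wrist view shows the pad (crop y≈330–358) almost touching the stopper (crop y≈285–325), and the fingers over the roller. I'll measure the progress.

```bash
cat >> h.py <<'E'
O=np.array([.5152,-.1855,0]);ax=np.array([.5142,.8577,0]);yv=np.array([-ax[1],ax[0],0])
def C(P):return np.array([(P-O)@ax,(P-O)@yv,P[2]])
E
python3 - <<'E'
from h import *
import pickle
p=pickle.load(open('pics/w8.png.pkl','rb'))
g=lambda x,y,z:C(wplane(p,x/3+209.7,y/3+59.7,z))
print('jaw',g(233,365,.06),g(233,410,.06),'stopper face/pad face',g(235,327,.055),'rim',g(240,232,.055),'padrear',g(235,357,.055),'trig front',g(233,463,.085))
print('tcp',C(robot.read_state()['tool_pos']))
E
```

```text
jaw [ 0.0153 -0.0001  0.06  ] [ 0.0059 -0.0003  0.06  ] stopper face/pad face [ 0.0224 -0.0005  0.055 ] rim [ 0.042  -0.0011  0.055 ] padrear [ 0.0161 -0.0006  0.055 ] trig front [ 0.0017 -0.0001  0.085 ]
tcp [-0.0188  0.0019  0.0652]
```

The head moved about 10.5 mm, so the pad face is at x≈0.021 and needs to reach ≈0.042. Second stroke.

Request:
carry_out(
  commands=[
    [[0.1,0,0.3,0],[0,0,0.3,0],[0,0,0.3,0],[0.1,0,0.3,0],[0,0,0,0]],
  ],
)

```text
t: 7.92
tool_pos: [0.5049, -0.1987, 0.0525]
orientation: [-2.719, -1.573, 0.0]
force: [1.4, -0.4, 2.6]
opening: 0.0007
```

Request:
carry_out(
  commands=[
    [[0.13,0,0.2,0],[0.13,0,0.2,0],[0.13,0,0.2,0],[0,0,0,0]],
  ],
)

```text
t: 8.25
tool_pos: [0.507, -0.1953, 0.0467]
orientation: [2.719, 1.574, 0.0]
force: [0.9, -0.1, 3.3]
opening: 0.0005
```

Request:
carry_out(
  commands=[
    [[0.13,0,0.2,0],[0.13,0,0.2,0],[0.1,0,0.2,0],[0,0,0,0]],
  ],
)

```text
t: 8.58
tool_pos: [0.5088, -0.1923, 0.0408]
orientation: [2.719, 1.574, 0.0]
force: [-0.0, 0.4, 4.3]
opening: 0.0008
```

Request:
carry_out(
  commands=[
    [[0.1,0,-0.8,0],[0.1,0,-0.8,0],[0,0,-0.9,0],[0,0,0,0]],
  ],
)

```text
t: 8.92
tool_pos: [0.5108, -0.1912, 0.0685]
orientation: [2.717, 1.572, 0.003]
force: [-0.9, 0.0, 0.6]
opening: 0.0007
```

```bash
cat > wl.py <<'E'
import sys
from h import *
k=sys.argv[1];st=robot.read_state();print(st['t'],st['tool_pos'],C(st['tool_pos']))
snap('wrist','w%s.png'%k);a=cv2.imread('pics/w%s.png'%k)[60:260,210:350];cv2.imwrite('pics/w%sc.png'%k,cv2.resize(a,None,fx=3,fy=3,interpolation=cv2.INTER_CUBIC))
E
python3 wl.py 9
```

```text
8.9167 [ 0.5108 -0.1912  0.0685] [-0.0071  0.0009  0.0685]
```

View pics/w9c.png

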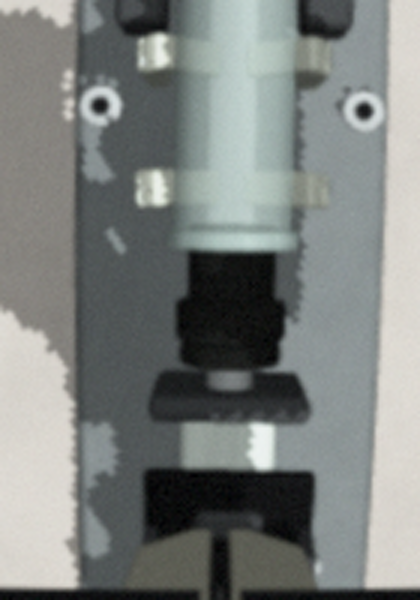

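```bash
python3 - <<'E'
from h import *
import pickle
p=pickle.load(open('pics/w9.png.pkl','rb'))
g=lambda x,y,z:C(wplane(p,x/3+209.7,y/3+59.7,z))
print('jaw',g(233,372,.06),g(233,418,.06),'stopper face/pad face',g(235,335,.055),'rim',g(240,248,.055),'padrear',g(235,365,.055),'trig front',g(233,472,.085),'holes',g(100,105,.008),g(364,110,.008))
E
```

```text
jaw [ 0.025  -0.0008  0.06  ] [ 0.0153 -0.001   0.06  ] stopper face/pad face [ 0.032  -0.0011  0.055 ] rim [ 0.0502 -0.0018  0.055 ] padrear [ 0.0256 -0.0013  0.055 ] trig front [ 0.0109 -0.0007  0.085 ] holes [0.0841 0.0333 0.008 ] [ 0.0843 -0.0336  0.008 ]
```

The tube has slid up to the fixed jaw: the rim is at 0.050, home value 0.051. The pad face is at about 0.031, so there are 10–11 mm left. Third stroke, checking more often.

Request:
carry_out(
  commands=[
    [[0,0,0.3,0],[0,0,0.3,0],[0,0,0.3,0],[0,0,0.3,0],[0.1,0,0.3,0],[0,0,0,0]],
  ],
)

```text
t: 9.47
tool_pos: [0.5098, -0.1895, 0.0501]
orientation: [-2.719, -1.573, 0.001]
force: [0.9, -1.7, 1.3]
opening: 0.0009
```

Request:
carry_out(
  commands=[
    [[0.12,0,0.2,0],[0.12,0,0.2,0],[0,0,0,0]],
  ],
)

```text
t: 9.72
tool_pos: [0.5113, -0.1875, 0.0472]
orientation: [-2.719, -1.574, 0.0]
force: [-1.5, 0.9, 7.2]
opening: 0.0004
```

Request:
carry_out(
  commands=[
    [[0.12,0,0.2,0],[0.12,0,0.2,0],[0,0,0,0]],
  ],
)

```text
t: 9.97
tool_pos: [0.5127, -0.1853, 0.0435]
orientation: [-2.719, -1.574, -0.0]
force: [-1.9, 1.7, 7.5]
opening: 0.0007
```

Request:
carry_out(
  commands=[
    [[0.1,0,0.15,0],[0.1,0,0.15,0],[0.05,0,0.1,0],[0,0,0,0]],
  ],
)

```text
t: 10.3
tool_pos: [0.514, -0.1831, 0.0395]
orientation: [-2.719, -1.574, -0.001]
force: [-1.9, 1.5, 7.7]
opening: 0.0005
```

Request:
carry_out(
  commands=[
    [[0.05,0,0.1,0],[0.05,0,0.1,0],[0,0,0,0]],
  ],
)

```text
t: 10.55
tool_pos: [0.5144, -0.1823, 0.0376]
orientation: [2.719, 1.574, 0.0]
force: [-1.9, 1.5, 7.4]
opening: 0.0003
```

Request:
carry_out(
  commands=[
    [[0.1,0,-0.9,0],[0.1,0,-0.9,0],[0,0,-1.0,0],[0,0,0,0]],
  ],
)

```text
t: 10.88
tool_pos: [0.5167, -0.1814, 0.0678]
orientation: [2.717, 1.572, 0.003]
force: [0.1, 0.6, 0.4]
opening: 0.0003
```

```bash
python3 wl.py 10
```

```text
10.8833 [ 0.5167 -0.1814  0.0678] [0.0043 0.0008 0.0678]
```

View pics/w10c.png

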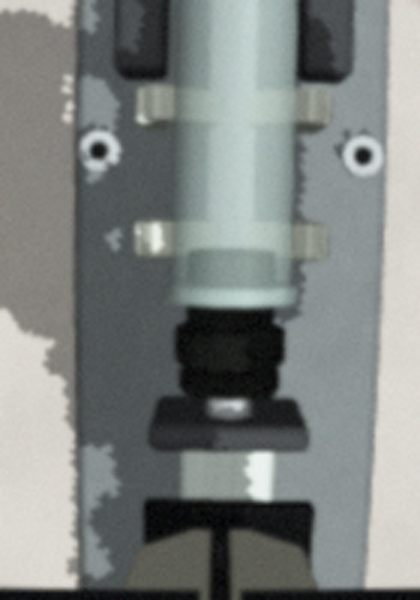

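```bash
python3 - <<'E'
from h import *
import pickle
p=pickle.load(open('pics/w10.png.pkl','rb'))
g=lambda x,y,z:C(wplane(p,x/3+209.7,y/3+59.7,z))
print('jaw',g(233,400,.06),g(233,447,.06),'stopper face/pad face',g(235,365,.055),'rim',g(240,305,.055),'padrear',g(235,393,.055),'trig front',g(233,502,.085))
E
```

```text
jaw [ 0.0307 -0.0009  0.06  ] [ 0.0207 -0.0012  0.06  ] stopper face/pad face [ 0.0371 -0.0013  0.055 ] rim [ 0.0498 -0.0021  0.055 ] padrear [ 0.0311 -0.0014  0.055 ] trig front [ 0.0167 -0.0009  0.085 ]
```

The head netted only 5.5 mm this time (the pawl dropped back a tooth), so 4–5 mm remain. The roller is at about x=-0.0025, so I'll step the tool back 6 mm before pressing.

Request:
carry_out(
  commands=[
    [[-0.3,0,0,0],[-0.3,0,0.2,0],[0,0,0.3,0],[0,0,0.3,0],[0,0,0.3,0],[0,0,0.2,0],[0,0,0,0]],
  ],
)

```text
t: 11.52
tool_pos: [0.5123, -0.186, 0.0519]
orientation: [-2.719, -1.573, 0.0]
force: [-1.8, 0.6, 5.0]
opening: 0.0007
```

Request:
carry_out(
  commands=[
    [[0.1,0,0.2,0],[0.1,0,0.2,0],[0,0,0,0]],
  ],
)

```text
t: 11.77
tool_pos: [0.5135, -0.184, 0.0485]
orientation: [-2.719, -1.574, -0.001]
force: [-1.9, 1.6, 9.5]
opening: 0.0006
```

Request:
carry_out(
  commands=[
    [[0.1,0,0.15,0],[0.1,0,0.15,0],[0,0,0,0]],
  ],
)

```text
t: 12.02
tool_pos: [0.5146, -0.1823, 0.0455]
orientation: [2.719, 1.574, 0.001]
force: [-1.3, 2.3, 8.1]
opening: 0.0004
```

Request:
carry_out(
  commands=[
    [[0.05,0,0.1,0],[0,0,0,0]],
  ],
)

```text
t: 12.18
tool_pos: [0.5148, -0.1819, 0.0447]
orientation: [2.719, 1.574, 0.001]
force: [-3.0, 1.3, 9.5]
opening: 0.0007
```

Request:
carry_out(
  commands=[
    [[0.05,0,0.1,0],[0,0,0,0]],
  ],
)

```text
t: 12.35
tool_pos: [0.515, -0.1816, 0.0439]
orientation: [2.719, 1.574, 0.0]
force: [-2.6, 2.0, 10.6]
opening: 0.0007
```

Request:
carry_out(
  commands=[
    [[0.05,0,0.1,0],[0,0,0,0]],
  ],
)

```text
t: 12.52
tool_pos: [0.5153, -0.1813, 0.0432]
orientation: [2.719, 1.574, 0.0]
force: [-4.6, 1.7, 14.0]
opening: 0.0004
```

The force is rising steeply, so the stopper is home. I'll hold and reread before any more push.

Request:
carry_out(
  commands=[
    [[0,0,0.02,0],[0,0,0,0]],
  ],
)

```text
t: 12.68
tool_pos: [0.5153, -0.1813, 0.0431]
orientation: [2.719, 1.573, 0.001]
force: [-5.1, 3.3, 14.0]
opening: 0.0003
```

```bash
python3 - <<'E'
from h import *
for i in range(2):
    st=robot.read_state();print(st['t'],st['tool_pos'],st['force']);robot.read_camera('side')
E
```

```text
12.6833 [ 0.5153 -0.1813  0.0431] [-5.0626  3.2704 13.9884]
12.7333 [ 0.5153 -0.1813  0.0431] [-4.4878  1.5888 14.2976]
```

Request:
carry_out(
  commands=[
    [[0,0,0.03,0],[0,0,0,0]],
  ],
)

```text
t: 12.95
tool_pos: [0.5153, -0.1813, 0.0428]
orientation: [2.719, 1.574, 0.001]
force: [-5.6, 2.1, 14.1]
opening: 0.0007
```

Request:
carry_out(
  commands=[
    [[0,0,0,0],[0,0,0,0]],
  ],
)

```text
t: 13.12
tool_pos: [0.5153, -0.1813, 0.0428]
orientation: [2.719, 1.573, 0.001]
force: [-4.9, 2.0, 14.5]
opening: 0.0005
```

Request:
carry_out(
  commands=[
    [[0,0,0.04,0],[0,0,0,0]],
  ],
)

```text
t: 13.28
tool_pos: [0.5154, -0.1813, 0.0426]
orientation: [2.719, 1.573, 0.001]
force: [-5.0, 2.4, 15.9]
opening: 0.0005
```

Request:
carry_out(
  commands=[
    [[0,0,-0.9,0],[0,0,-0.9,0],[0,0,-0.9,0],[0,0,0,0]],
  ],
)

```text
t: 13.62
tool_pos: [0.5162, -0.1818, 0.0702]
orientation: [2.717, 1.572, 0.003]
force: [1.1, 0.1, -0.7]
opening: 0.0005
```

```bash
python3 wl.py 11
```

```text
13.6167 [ 0.5162 -0.1818  0.0702] [0.0037 0.0011 0.0702]
```

View pics/w11c.png

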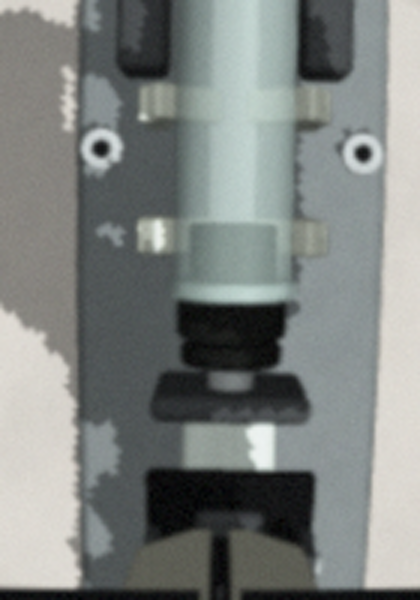

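The stopper's head now rests on the rim, and the peak push was about 15–16 N (jaw force about 21 N). Next is the release lever: lift, move back and turn the tool 90° so the fingers lie along the bar.

Request:
carry_out(
  commands=[
    [[0,0,-2,0],[-2,0,-2,0],[-2.2,0,0,-6.92],[-2.2,0,0,-6.92],[0,0,0,-6.92],[0,0,0,-6.92],[0,0,0,-6.92],[0,0,0,-6.92],[0,0,0,-6.92],[0,0,0,-6.92],[0,0,0,-6.92],[0,0,0,-6.92],[0,0,0,-6.92],[0,0,0,-6.92],[0,0,0,-6.92],[0,0,0,0]],
  ],
)

```text
t: 15.0
tool_pos: [0.4851, -0.2377, 0.1074]
orientation: [-0.802, -3.036, -0.0]
force: [0.4, -0.0, 0.2]
opening: 0.0003
```

```bash
python3 look.py 12; python3 - <<'E'
from h import *
st=robot.read_state();print(st['tool_pos'],C(st['tool_pos']),st['orientation'],st['q'])
snap('wrist','w12.png')
E
```

```text
15.0 [ 0.4851 -0.2377  0.1074] [ 0.4021 -0.0067  0.1551]
[ 0.4851 -0.2378  0.1076] [-0.0603 -0.0011  0.1076] [-0.8176 -3.0326 -0.0004] [-0.5507  0.0299  1.758   0.      1.3545 -1.5948]
```

View pics/c12.png

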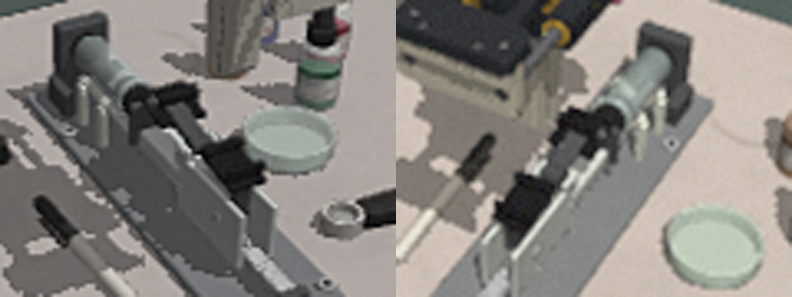

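View pics/w12.png

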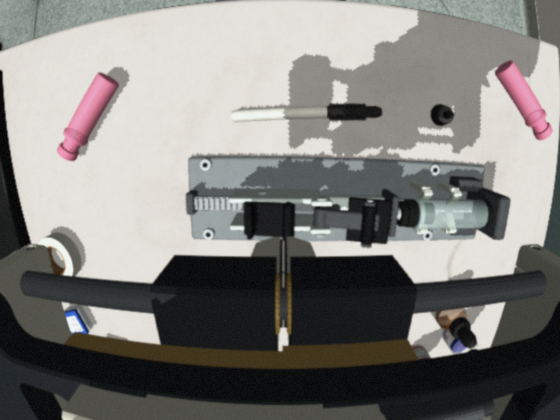

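The wrist view now shows the clamp lying across the picture. The release lever is at about (245–295, 200–238), with the bar at its right end.

```bash
python3 - <<'E'
from h import *
a=cv2.imread('pics/w12.png')[190:250,225:405];a=np.clip(a.astype(float)*2+10,0,255).astype('uint8');cv2.imwrite('pics/w12c.png',cv2.resize(a,None,fx=4.4,fy=6,interpolation=cv2.INTER_CUBIC))
E
```

```text
(no output)
```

View pics/w12c.png

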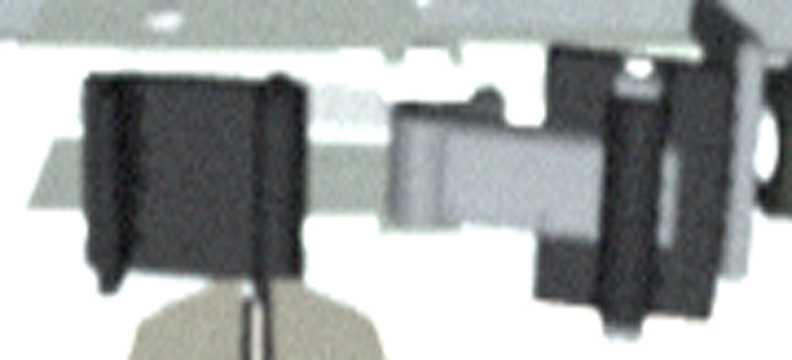

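```bash
python3 - <<'E'
from h import *
import pickle
p=pickle.load(open('pics/w12.png.pkl','rb'))
g=lambda x,y,z:C(wplane(p,x/4.4+224.6,y/6+189.6,z))
print('bar',g(281,85,.073),g(283,275,.073),'edges',g(258,175,.075),g(306,175,.075),'lip front',g(130,175,.078),'lip rear',g(86,175,.078),'roller',g(632,190,.078))
E
```

```text
bar [-0.0568  0.0127  0.073 ] [-0.056 -0.011  0.073] edges [-0.0603  0.0022  0.075 ] [-0.0526  0.0023  0.075 ] lip front [-0.0808  0.0027  0.078 ] lip rear [-0.0879  0.0026  0.078 ] roller [0.0008 0.0018 0.078 ]
```

The bar is at x=-0.0565 (7.7 mm across) and the lip's front face at -0.081, which matches the given sizes. The tool at -0.060 clears the lip. Descending onto the bar.

Request:
carry_out(
  commands=[
    [[0.1,0,1,0],[0.1,0,1,0],[0,0,1,0],[0,0,0.8,0],[0,0,0.5,0],[0,0,0,0],[0,0,0,0]],
  ],
)

```text
t: 15.73
tool_pos: [0.4834, -0.2368, 0.0646]
orientation: [-0.811, -3.034, -0.0]
force: [0.1, 0.0, 0.7]
opening: 0.0005
```

Request:
carry_out(
  commands=[
    [[0,0,0.2,0],[0,0,0.2,0],[0,0,0.1,0],[0,0,0,0]],
  ],
)

```text
t: 16.07
tool_pos: [0.4837, -0.237, 0.0601]
orientation: [0.811, 3.035, -0.0]
force: [-0.0, 0.3, 0.3]
opening: 0.0002
```

Request:
carry_out(
  commands=[
    [[0,0,0.1,0],[0,0,0.1,0],[0,0,0,0]],
  ],
)

```text
t: 16.32
tool_pos: [0.4836, -0.2369, 0.058]
orientation: [-0.811, -3.035, -0.0]
force: [-0.5, 0.0, 0.7]
opening: 0.0003
```

Request:
carry_out(
  commands=[
    [[0,0,0.15,0],[0,0,0.15,0],[0,0,0,0]],
  ],
)

```text
t: 16.57
tool_pos: [0.484, -0.2368, 0.0554]
orientation: [0.811, 3.035, 0.001]
force: [-0.3, 1.2, 2.7]
opening: 0.0009
```

Request:
carry_out(
  commands=[
    [[0,0,0.1,0],[0,0,0.1,0],[0,0,0,0]],
  ],
)

```text
t: 16.82
tool_pos: [0.4845, -0.2368, 0.054]
orientation: [0.81, 3.034, 0.0]
force: [0.6, 0.7, 1.8]
opening: 0.0002
```

```bash
python3 look.py 13
```

```text
16.8167 [ 0.4845 -0.2368  0.054 ] [0.5729 0.7056 1.7753]
```

View pics/c13.png

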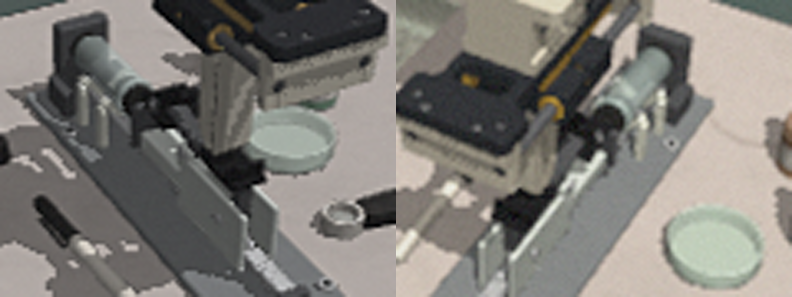

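The fingers are on the release bar just in front of the lip. Pressing on.

Request:
carry_out(
  commands=[
    [[0,0,0.1,0],[0,0,0.1,0],[0,0,0,0]],
  ],
)

```text
t: 17.17
tool_pos: [0.4838, -0.2371, 0.051]
orientation: [0.811, 3.035, -0.0]
force: [1.6, 0.3, 1.5]
opening: 0.0001
```

Request:
carry_out(
  commands=[
    [[0,0,0.1,0],[0,0,0.1,0],[0,0,0,0]],
  ],
)

```text
t: 17.42
tool_pos: [0.4836, -0.2369, 0.0488]
orientation: [-0.811, -3.035, -0.0]
force: [2.0, -1.0, 1.6]
opening: 0.0001
```

Request:
carry_out(
  commands=[
    [[0,0,0.1,0],[0,0,0.1,0],[0,0,0,0]],
  ],
)

```text
t: 17.67
tool_pos: [0.4836, -0.237, 0.047]
orientation: [-0.811, -3.035, 0.0]
force: [1.0, -0.6, 1.4]
opening: 0.0001
```

Request:
carry_out(
  commands=[
    [[0,0,0.1,0],[0,0,0,0]],
  ],
)

```text
t: 17.83
tool_pos: [0.4838, -0.2371, 0.0465]
orientation: [0.811, 3.035, -0.0]
force: [-0.6, 0.9, 7.3]
opening: 0.0007
```

Request:
carry_out(
  commands=[
    [[0,0,0.1,0],[0,0,0,0]],
  ],
)

```text
t: 18.0
tool_pos: [0.4839, -0.2372, 0.0461]
orientation: [0.811, 3.035, -0.0]
force: [-2.6, 0.9, 11.3]
opening: 0.0004
```

The lever is fully down at 11 N. Sliding the head back while holding it.

Request:
carry_out(
  commands=[
    [[0,-0.2,0,0],[0,-0.3,0,0],[0,-0.3,0,0],[0,-0.2,0,0],[0,0,0,0]],
  ],
)

```text
t: 18.42
tool_pos: [0.4786, -0.246, 0.0462]
orientation: [0.811, 3.035, -0.001]
force: [-3.5, 1.8, 10.8]
opening: 0.0002
```

```bash
python3 look.py 14
```

```text
18.4167 [ 0.4786 -0.246   0.0462] [-3.5138  1.8449 10.8   ]
```

View pics/c14.png

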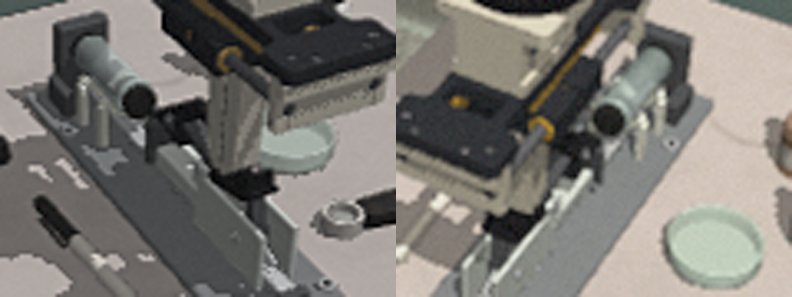

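The head moves back and the stopper and tube stay put. Continuing.

Request:
carry_out(
  commands=[
    [[0,-0.3,0,0],[0,-0.3,0,0],[0,-0.3,0,0],[0,-0.3,0,0],[0,-0.3,0,0],[0,-0.2,0,0],[0,0,0,0]],
  ],
)

```text
t: 19.1
tool_pos: [0.4699, -0.2607, 0.0461]
orientation: [-0.811, -3.035, 0.0]
force: [-4.3, 0.6, 12.0]
opening: 0.0005
```

Request:
carry_out(
  commands=[
    [[0,-0.2,0,0],[0,-0.2,0,0],[0,-0.1,0,0],[0,0,0,0]],
  ],
)

```text
t: 19.43
tool_pos: [0.4692, -0.2633, 0.0466]
orientation: [0.81, 3.033, 0.004]
force: [2.3, 9.6, 12.6]
opening: 0.0002
```

```bash
python3 look.py 15;python3 - <<'E'
from h import *
a=cv2.imread('pics/s15.png')[180:290,290:410];cv2.imwrite('pics/s15c.png',cv2.resize(a,None,fx=5,fy=5,interpolation=cv2.INTER_CUBIC))
E
```

```text
19.4333 [ 0.4692 -0.2633  0.0466] [ 2.2961  9.6079 12.6217]
```

View pics/s15c.png

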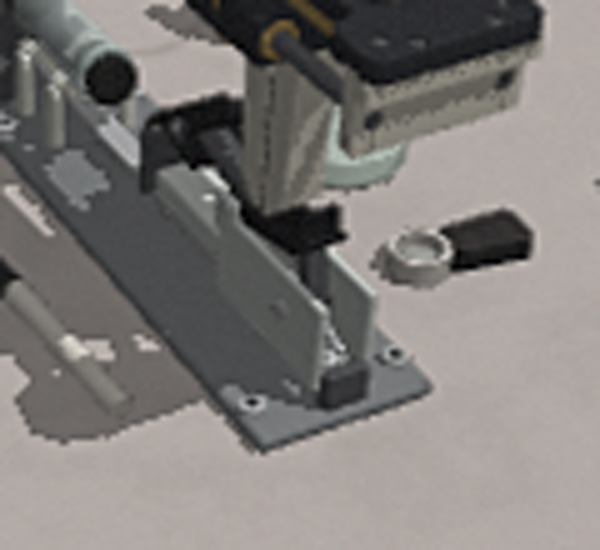

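There is now 9.5 N forward reaction, and in the picture the head plates meet the rear stop block at crop (320–345, 385): the head is at its rear stop. Lifting straight up.

Request:
carry_out(
  commands=[
    [[0,0,-0.3,0],[0,0,-0.5,0],[0,0,-1,0],[0,0,-2,0],[0,0,-3,0],[2,0,-4,0],[3,0,-4,0],[3,0,0,0],[0,0,0,0],[0,0,0,0]],
  ],
)

```text
t: 20.37
tool_pos: [0.4032, -0.2278, 0.1844]
orientation: [0.812, 3.034, -0.001]
force: [0.8, 0.4, 0.1]
opening: 0.0004
```

```bash
python3 look.py 16; python3 - <<'E'
from h import *
snap('wrist','w16.png')
a=cv2.imread('pics/s16.png')[165:275,270:390];cv2.imwrite('pics/s16c.png',cv2.resize(a,None,fx=5,fy=5,interpolation=cv2.INTER_CUBIC))
E
```

```text
20.3667 [ 0.4032 -0.2278  0.1844] [0.8238 0.4072 0.0563]
```

View pics/s16c.png

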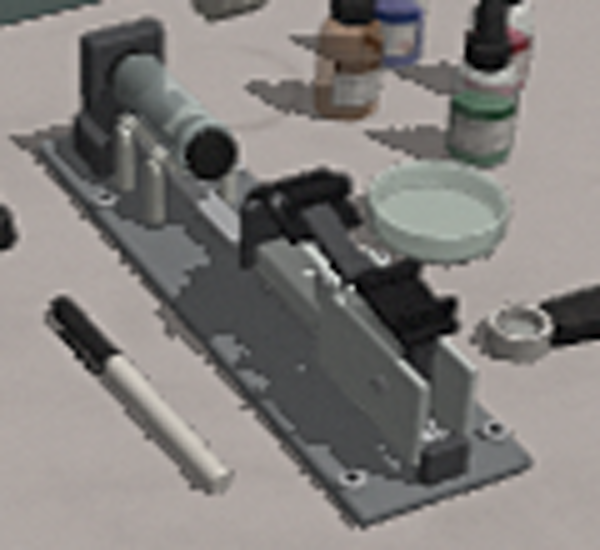

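View pics/w16.png

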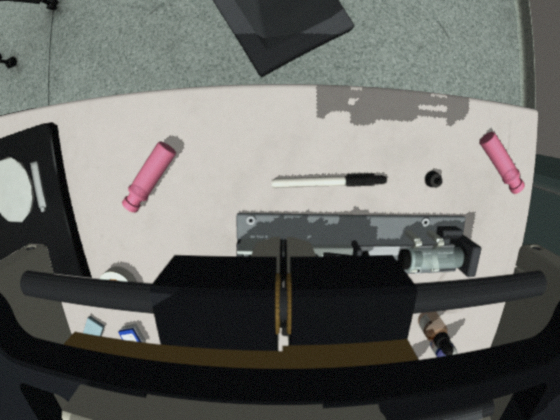

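The tube lies in its cradle with the stopper home, and the head is by the rear stop. I'll confirm that from overhead, as in the first measurement.

Request:
carry_out(
  commands=[
    [[-1,0,-3,6.92],[-1,0,-3,6.92],[0,0,-3,6.92],[0,0,-2,6.92],[0,0,0,6.92],[0,0,0,6.92],[0,0,0,6.92],[0,0,0,6.92],[0,0,0,6.92],[0,0,0,6.92],[0,0,0,6.92],[0,0,0,6.92],[0,0,0,6.92],[-3,3.5,0,0],[-2,2,0,0],[0,0,0,0],[0,0,0,0]],
  ],
)

```text
t: 21.93
tool_pos: [0.442, -0.3066, 0.2917]
orientation: [-2.717, -1.569, 0.002]
force: [-0.1, -0.2, 0.3]
opening: 0.0004
```

```bash
python3 - <<'E'
from h import *
st=robot.read_state();print(st['t'],C(st['tool_pos']),st['force'])
snap('wrist','w17.png')
a=cv2.imread('pics/w17.png')[0:240,220:360];a=cv2.rotate(a,cv2.ROTATE_90_CLOCKWISE);cv2.imwrite('pics/w17c.png',cv2.resize(a,None,fx=3.3,fy=4,interpolation=cv2.INTER_CUBIC))
E
```

```text
21.9333 [-0.1415  0.0005  0.2917] [-0.1372 -0.1657  0.3022]
```

View pics/w17c.png

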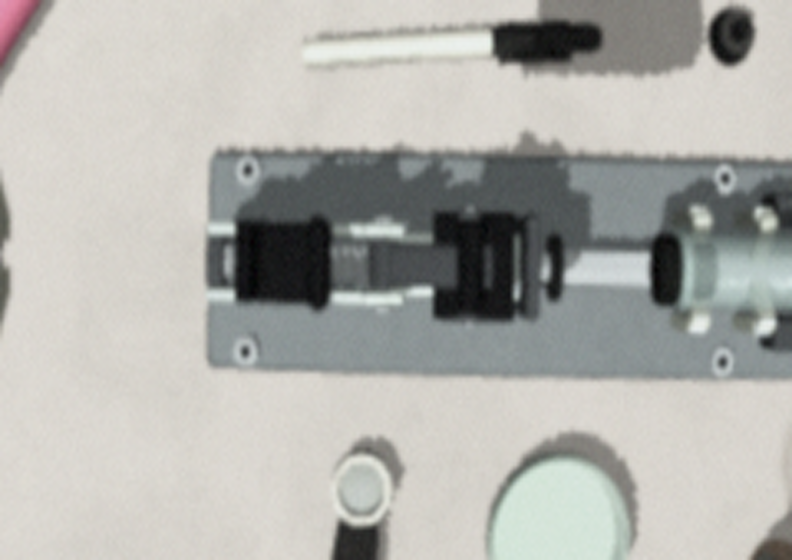

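```bash
python3 - <<'E'
from h import *
import pickle
p=pickle.load(open('pics/w17.png.pkl','rb'))
g=lambda x,y,z:C(wplane(p,220+y/4-.4,239-x/3.3+.4,z))
print('bar front',g(330,262,.072),'lip rear',g(236,262,.078),'pad face',g(562,268,.055),'jawplate rear',g(525,268,.06),'stopper face',g(652,268,.055),'rim',g(682,270,.055),'stop front',g(232,262,.035),'stop rear',g(208,262,.035),'plate',g(208,175,.008),'holes',g(247,170,.008),g(725,178,.008))
E
```

```text
bar front [-0.0915  0.0003  0.072 ] lip rear [-0.1268 -0.0003  0.078 ] pad face [ 0.0005 -0.      0.055 ] jawplate rear [-0.0152 -0.0003  0.06  ] stopper face [0.0379 0.0006 0.055 ] rim [0.0508 0.0001 0.055 ] stop front [-0.1342 -0.0005  0.035 ] stop rear [-0.1444 -0.0007  0.035 ] plate [-0.1492  0.0312  0.008 ] holes [-0.1316  0.0331  0.008 ] [0.0851 0.0337 0.008 ]
```

Measured overhead: tube rim at 0.051, i.e. the tube is against the fixed jaw. The stopper face reads ≈0.038 to 0.04, and the head is about 10 mm behind its starting place. One thing doesn't match, since the tool moved 30 mm and the head seems to have moved about 40 mm. I'll compare the stored scene pictures at the rear stop.

```bash
python3 - <<'E'
from h import *
r=[]
for k in('s0','s12','s14','s15','s16'):
    a=cv2.imread(f'pics/{k}.png')[215:270,325:385];r.append(cv2.resize(np.clip(a.astype(float)*1.3,0,255).astype('uint8'),None,fx=4.4,fy=4.4,interpolation=cv2.INTER_CUBIC))
r.append(r[0]*0)
cv2.imwrite('pics/cmp.png',np.vstack([np.hstack(r[:3]),np.hstack(r[3:])]))
E
```

```text
(no output)
```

View pics/cmp.png

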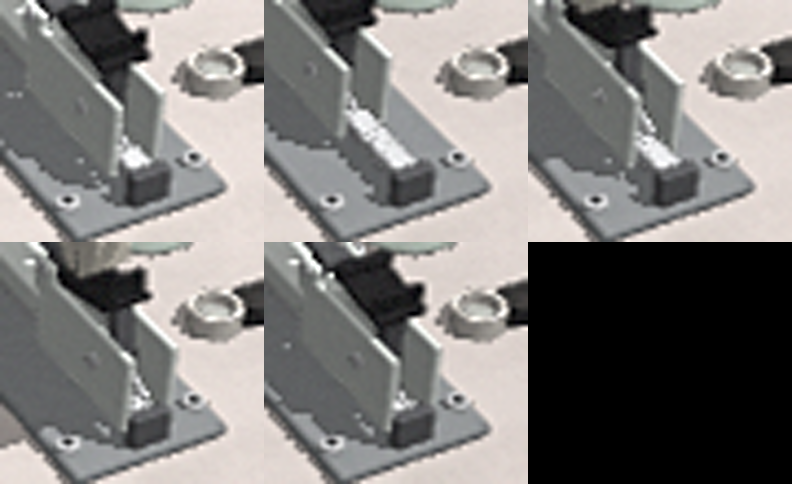

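The pictures resolve it. The head sprang back about 9 mm by itself when the lever freed the loaded jaw (already seen in s14). It stands at the same place under the 9.5 N push (s15) and after lifting (s16), so it is against the rear stop. Seen obliquely, the stopper face works out at x≈0.042, its home value. The arm is clear, so I'm handing in.

```bash
python3 - <<'E'
from h import *
print(robot.close_job());print(robot.read_state()['t'])
E
```

```text
the job is handed in; nothing more can be done
None
the job is handed in; nothing more can be done
```

I pumped the trigger four times until the stopper was home. Then I held the release lever down, slid the head back to the rear stop, lifted clear and handed the job in at about 22 s.

**Seating force:** the final push on the roller rose to 14–16 N, which gives about 20–22 N at the jaw. That is above the 16 N needed and below the 30 N that cracks the glass.

**Stopper and tube:** the last overhead and scene views show the stopper's head on the rim. The tube lies in the cradle against the fixed jaw, with its rim at x ≈ 0.051 m, and I saw no crack. The raw reading of the stopper face was 0.038 m; allowing for the slanted view it is about 0.042 m, the home value.

**Head:** it stands about 10 mm behind where it started. It was blocked with about 9.5 N of reaction while the lever was down, and it did not move when I lifted off. I took that as the rear stop; I had no direct view of the contact.

**Bystanders:** I touched none of the other things, and they look unmoved in the views I took.

**Checks that disagreed:**
- **Fingertips:** they were about 36 mm higher than the TCP and `robot.finger_overhang` give. I went by the images and by contact force instead.
- **Head travel:** the head moved about 40 mm back while the tool moved 30 mm. The pictures show it sprang back about 9 mm on its own as the lever let go.

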